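# Hang the bottle brush in the slotted drying rack and stand the filter on its post

## Task

Draw the red bottle brush straight up out of the glass carafe and hang it in the drying rack: bring its thin steel neck in at the open end of the slot, with the red head under the board and the white collar above it, follow the slot round its bend to the far end and lower the collar into the square recess there, so that the brush hangs upright. When the brush hangs, slip the grey mesh filter over the blue post on the same rack until it rests upright and fully down on the board. Lower both pieces into place rather than dropping them, and leave the carafe standing where it is and the teacup, saucer and closed box undisturbed.

Things in the scene. Friction and masses are not known exactly. Their poses are not given: they have to be found in the camera images.
- rack: Fixed drying rack: brown board (black underside), x -70..70, y -140..70 mm about the origin, top 165 mm above the worktop, 12 mm thick, on thin legs at x +-64, y -134 and 64 mm, over a 5 mm drip tray; free space between. Origin on the worktop, z up, turned up to 0.25 rad. An L-shaped slot 18 mm wide goes through the board from rack_mouth by rack_bend to rack_seat.
- rack_mouth (a point): Middle of the slot's open end on the board's +y edge (rack x -30, y 70 mm), level with the board's top. From here the slot runs 100 mm towards rack -y to the bend. Axes as the rack.
- rack_bend (a point): Middle of the slot at its square bend (rack x -30, y -30 mm), level with the board's top. From here the slot runs 60 mm towards rack +x to the seat.
- rack_seat (a point): Seat at the slot's closed end: centre of a square recess 44 by 44 mm, 6 mm deep, black floor; this point lies on the recess floor (6 mm below the board's top), where the brush's neck stands when it hangs. Axes as the rack, z up.
- rack_post (a point): Foot of the blue drip post, at its centre, level with the board's top. The post is 55 mm tall, 40 mm across for the lowest 10 mm and tapers to 12 mm at the top. Axes as the rack, z up.
- brush: Red bottle brush, 200 mm long, round about its z axis, standing upright in the carafe with its head on the carafe's floor. Origin at the centre of the head's underside, z up to the handle. Stiff moulded red head 0 to 75 mm (37 mm across), steel neck 75 to 130 mm (10 mm across), white collar 130 to 136 mm (34 mm across), red handle 136 to 200 mm (22 mm across). 70 to 120 g.
- brush_collar (a point): Centre of the underside of the brush's white collar, 130 mm above the brush's origin.
- carafe: Empty loose glass carafe, 120 mm tall, 76 mm across at the foot, inside of the mouth at least 56 mm across, inner floor 6 mm up. Origin at the centre of its underside, z up.
- filter: Grey mesh filter sleeve standing upright on the worktop, a tube open at both ends: 70 mm tall, 56 mm outside and 48 mm inside diameter. Origin at the centre of its lower end, z along the tube. About 90 g.
- teacup: Blue teacup, 58 mm tall, 80 mm across, standing on the saucer. Origin at the centre of its underside. To be left alone.
- saucer: Blue saucer, 136 mm across, 14 mm tall. Origin at the centre of its underside. To be left alone.
- tabbox: Closed flip-top plastic box for dishwasher tablets, green with a white lid, 94 by 134 by 97 mm. Origin at the centre of its underside. To be left alone.

How it is judged:
By the outcome, as a careful person would: the job done as asked, in the order asked, and still so for the second after the job is handed in, with the robot touching nothing.
It also fails if it takes over 67 s, if anything falls off the work surface, if the arm or the gripper's body presses on something with over 40 N, if the wrist force passes 120 N, or if a joint passes its speed limit or range.

## Robot

A 7-joint arm with a two-finger parallel gripper is mounted at the origin on the work surface. World frame = base frame: x ahead of the robot, y to its left, z up, the work surface at z = 0. Lengths are in m, angles in degrees, forces in N, time in s.
With the tool pointing down it reaches from about 0.425 to 0.925 m from the base axis. Payload 6.8 kg.
Tool frame: the origin (TCP) lies on the centre line of the jaws, within the pads' length; the fingertips stand 11 mm ahead of it and the grasp point (between the pads) lies 8 mm behind it (robot.tips_ahead is the distance from the TCP to the fingertips, in m); z points along the fingers, y is the line along which they close (so a half turn about z gives the same grasp; the last joint's range is limited). The gripper opens to 88 mm and grips with 3 to 60 N. Pads are 20 mm wide; open, the fingers measure 115 mm over their backs; the gripper's body (75 mm by 178 mm) begins 61 mm behind the grasp point.
Start: joints at [59.582, 27.33, 1.283, 89.118, -0.659, 63.558, -4.761], TCP at [0.277, -0.616, 0.234] pointing down, gripper open.
Joint ranges: [-169.35, 169.35], [-19.33, 120.38], [-80.79, 83.38], [13.8, 139.57], [-78.32, 258.32], [9.67, 109.79], [-169.56, 169.56]. Speed limits (degrees/s): [136.94, 136.94, 180, 180, 180, 180, 180].

## Interface

Orientations are given as a 3x3 rotation matrix whose columns are the frame's x, y, z axes.
In Python, from plant import robot gives the robot as it stands. The module is installed in compiled form; this text tells all that it offers.
- The arm moves only by the tool move_arm, never from a script. Its argument "increments" is a list of rows, each an object of numbers: "gripper": the opening, from 0 (shut) to 1 (fully open); "x", "y", "z": the shift along the tool's x, y, z normalised to -1 to 1, where 1 is 50 cm; "wx", "wy", "wz": the turn, a rotation vector about the tool's x, y, z normalised to -1 to 1, where 1 is 0.5 rad. A call has 1 to 12 rows; each row is the pose to reach, as a shift and turn from the pose commanded when the call began, along the tool's axes at that moment; what a row does not reach only later rows make up. A row lasts 1/8 s, in which the tool goes at most 62.5 mm and 10.7 degrees, less where a joint would pass 70% of its speed; a pose out of reach is approached as far as the arm can. A call with a number of a shift or a turn outside -1 to 1 is refused whole. A call with a gripper value outside its range is refused whole. The fingers move at their own pace and stop on an object; the grip force is fixed at half the most. Time passes only in rows, so rows that repeat a pose let the fingers close. It gives the time, the measured TCP pose, the force, the opening and the grip force at its end, in the units of the state.
- robot.get_obs(): the state, without advancing time (a new reading comes with each control period).
- robot.read_camera(name): name is "scene" or "side" or "wrist"; returns the picture (420x560x3 uint8, blue, green, red); there is no depth.
- robot.camera_model(name): a dict with "fx", "fy", "cx", "cy" (pixels), "distortion" ([k1, k2, p1, p2, k3] as OpenCV has them; the pictures are not rectified), "xyz" and "attitude" of the camera in the world. Camera axes: x right, y down, z forward; pixel columns grow to the right and rows downward; lengths in m; the calibration is good to about 2 mm. A picture is of the moment at which its call begins: read the wrist's pose just before it. camera_model takes no time and is no camera call; for the wrist camera it gives the pose at the moment of the call.
- robot.finish_job(): hands the job in; it is judged then, once.
Trained networks look in the newest picture that a camera, given by its name, has taken for a name from the list of things; names that differ only in an ending like _2 or _b are one class to them, and where a whole thing is asked for, a point or a joint stands for the part that bears it (a point fixed in the world has none). Each returns a list of dicts, best first, with "p" (0 to 1); they miss things now and then, are a little off and sometimes report something else, mostly with a low value. They report only what shows in the picture. A call takes as long as a camera call.
- robot.find_in(query, camera): "pixel" ([column, row] in pixels, amid what is visible of it).
The state is a dict: "clock": time; "joint_positions": joint angles; "joint_velocities": joint speeds; "joint_efforts": joint torques, N m; "eef_pos": TCP position; "ee_rot": TCP orientation; "ft_force": force on the tool from outside, world axes, zero at the start; "wrist_torque": the same for the moment, N m; "grip_width": opening from 0.0 (shut) to 1.0 (fully open); "grasp_force": force on a finger pad.
Only numpy, scipy, OpenCV 4.12 (cv2) and the standard library are available. Lean on these libraries where they do the work, as an engineer would, in place of code of your own. Each camera call takes 0.05 s, during which the arm holds its last target. There are 200 camera calls.

## Working session

There is one attempt and no reset: what is moved stays moved. The work goes in short steps, Python scripts to look and compute and a tool call to move; the robot and the scene stay as the last step left them, time stands still between calls to the robot, and variables do not carry over. Pictures are saved under pics/ and viewed, at most 10 in all, crops included, and the job is handed in when it is done.

Besides the shell and the picture viewer there is one more tool, called after "Emit:" in YAML: its name, and indented under it one key for each argument. move_arm: Moves the arm, as the interface text tells. Scaled input: -1 to 1 covers 50 cm each way for a shift and 0.5 rad each way for a turn. Its arguments: {"type":"object","properties":{"increments":{"type":"array"}},"required":["increments"]}

```bash
mkdir -p pics
cat > h.py <<'E'
import numpy as np, cv2
from plant import robot
def cam(n):
    m=robot.camera_model(n); K=np.array([[m['fx'],0,m['cx']],[0,m['fy'],m['cy']],[0,0,1.]])
    return K,np.array(m['distortion'],float),np.array(m['xyz'],float),np.array(m['attitude'],float).reshape(3,3)
def ray(n,px,c=None):
    K,d,o,R=c or cam(n)
    u=cv2.undistortPoints(np.array([[px]],float),K,d)[0,0]
    v=R@np.array([u[0],u[1],1]); return o,v/np.linalg.norm(v)
def atz(n,px,z,c=None):
    o,v=ray(n,px,c); return o+v*(z-o[2])/v[2]
def tri(obs):
    A=np.zeros((3,3));b=np.zeros(3)
    for o,v in obs:
        P=np.eye(3)-np.outer(v,v);A+=P;b+=P@o
    x=np.linalg.solve(A,b); return x,[np.linalg.norm((np.eye(3)-np.outer(v,v))@(x-o)) for o,v in obs]
def proj(n,p,c=None):
    K,d,o,R=c or cam(n)
    rv=cv2.Rodrigues(R.T)[0]; return cv2.projectPoints(np.array(p,float).reshape(-1,1,3),rv,-R.T@o,K,d)[0].reshape(-1,2)
E
python3 - <<'E'
from h import *
np.set_printoptions(precision=3,suppress=True)
ims={n:robot.read_camera(n) for n in('scene','side','wrist')}
for n in ims: cv2.imwrite(f'pics/{n}0.png',ims[n]); K,d,o,R=cam(n); print(n,K[0,0],o,R[:,2],d)
for q in ['brush','brush_collar','carafe','filter','rack','rack_mouth','rack_bend','rack_seat','rack_post','teacup','saucer','tabbox']:
    for n in ('scene','side'):
        print(q,n,[(np.round(r['pixel'],1),round(r['p'],2)) for r in robot.find_in(q,n)[:2]])
s=robot.get_obs();print(s['clock'],s['eef_pos'],s['ee_rot'],s['ft_force'])
E
```

```text
scene 381.22182871249424 [ 1.077 -0.139  0.701] [-0.615  0.24  -0.751] [0.014 0.    0.    0.    0.   ]
side 411.7327099135324 [0.415 0.674 0.83 ] [ 0.201 -0.653 -0.73 ] [-0.078  0.     0.     0.     0.   ]
wrist 312.2387258393617 [ 0.343 -0.585  0.385] [-0.244 -0.107 -0.964] [-0.014  0.     0.     0.     0.   ]
brush scene [(array([355.9, 117.6]), 0.8)]
brush side [(array([321.5, 329.5]), 0.65)]
brush_collar scene [(array([356.5, 119.7]), 0.64)]
brush_collar side [(array([319.8, 328.4]), 0.81)]
carafe scene [(array([345. , 155.3]), 0.89)]
carafe side [(array([320.6, 354.3]), 0.64)]
filter scene [(array([283. , 184.3]), 0.79)]
filter side [(array([329.7, 278.8]), 0.9)]
rack scene [(array([182.4, 243.6]), 0.73), (array([384.2, 228.8]), 0.72)]
rack side [(array([307.2, 177.5]), 0.67), (array([323.4, 329.4]), 0.18)]
rack_mouth scene [(array([181.1, 243.5]), 0.73)]
rack_mouth side [(array([307.3, 178.1]), 0.92)]
rack_bend scene [(array([180.9, 246. ]), 0.9), (array([355., 119.]), 0.43)]
rack_bend side [(array([308.2, 179.6]), 0.58)]
rack_seat scene [(array([182.2, 244.4]), 0.76)]
rack_seat side [(array([309.9, 177.2]), 0.86)]
rack_post scene [(array([179.7, 245.5]), 0.94)]
rack_post side [(array([312. , 176.8]), 0.74)]
teacup scene [(array([384.6, 227.1]), 0.77), (array([180.2, 244.1]), 0.41)]
teacup side [(array([222.8, 312.7]), 0.76)]
saucer scene [(array([379.6, 250. ]), 0.64), (array([182.2, 241.2]), 0.52)]
saucer side [(array([228.7, 329.1]), 0.89)]
tabbox scene [(array([316.6, 289. ]), 0.58), (array([354.2, 120.3]), 0.23)]
tabbox side [(array([218.4, 225.4]), 0.56)]
1.35 [ 0.277 -0.616  0.234] [[ 0.912  0.41  -0.   ]
 [ 0.41  -0.912  0.   ]
 [-0.    -0.    -1.   ]] [ 0.803  0.192 -1.121]
```

View pics/scene0.png

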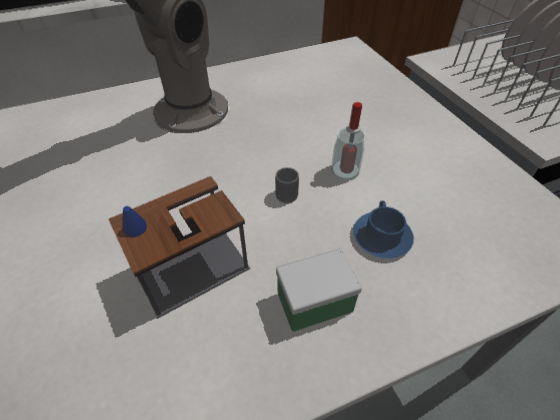

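View pics/side0.png

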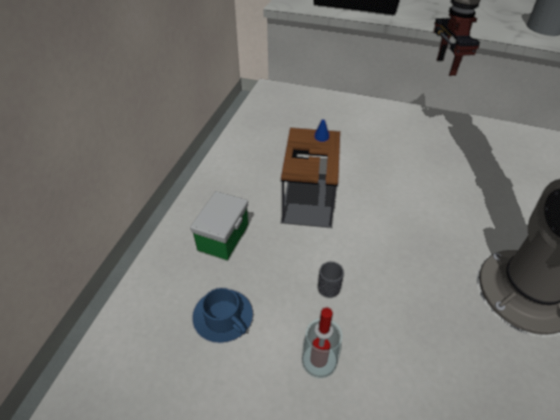

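The scene view shows the rack at (180,240) with its slot mouth facing +y (top edge near (215,185)), the post at (132,220), the filter at (287,185) and the brush in the carafe at (350,140). The side view shows the rack at (312,155), the filter at (330,280) and the brush at (322,340). Next I fit the models to colour masks.

```bash
cat > fit.py <<'E'
from h import *
from scipy.optimize import minimize
np.set_printoptions(precision=4,suppress=True)
S=4
def hull(m,c,n,P,val):
    p=proj(n,P,c); h=cv2.convexHull(np.round(p*S*16+8*S).astype(np.int32)); cv2.fillConvexPoly(m,h,val,shift=4)
def poly(m,c,n,P,val):
    cv2.fillPoly(m,[np.round(proj(n,P,c)*S*16+8*S).astype(np.int32)],val,shift=4)
def circ(x,y,z,r,k=40):
    a=np.linspace(0,2*np.pi,k,endpoint=False); return np.c_[x+r*np.cos(a),y+r*np.sin(a),np.full(k,z)]
def rk(p,Q): # rack->world
    c,s=np.cos(p[2]),np.sin(p[2]); Q=np.array(Q,float); return np.c_[p[0]+c*Q[:,0]-s*Q[:,1],p[1]+s*Q[:,0]+c*Q[:,1],Q[:,2]]
def rect(x0,x1,y0,y1,z): return [[x0,y0,z],[x1,y0,z],[x1,y1,z],[x0,y1,z]]
def board(m,c,n,p):
    # sides and top brown, slot/recess removed
    hull(m,c,n,rk(p,rect(-.07,.07,-.14,.07,.165)+rect(-.07,.07,-.14,.07,.153)),255)
    for r in (rect(-.039,-.021,-.039,.07,.165),rect(-.03,.052,-.039,-.021,.165),rect(.008,.052,-.052,-.008,.165)): poly(m,c,n,rk(p,r),0)
def fit(draw,masks,p0,d,roi=None):
    cs={n:cam(n) for n in masks}
    big={n:cv2.resize(m,None,fx=S,fy=S,interpolation=cv2.INTER_LINEAR) for n,m in masks.items()}
    def f(p):
        e=0
        for n in masks:
            r=np.zeros_like(big[n]); draw(r,cs[n],n,p); e+=cv2.norm(r,big[n],cv2.NORM_L1)/max(1,cv2.norm(big[n],cv2.NORM_L1))
        return e
    sim=np.vstack([p0]+[np.array(p0)+np.eye(len(p0))[i]*d[i] for i in range(len(p0))])
    r=minimize(f,p0,method='Nelder-Mead',options=dict(initial_simplex=sim,xatol=1e-5,fatol=1e-5,maxiter=300)); return r.x,r.fun
def near(m,px,rad):
    k=np.zeros_like(m); cv2.circle(k,px,rad,255,-1); return m&k
def hsv(im): return cv2.cvtColor(im,cv2.COLOR_BGR2HSV)
E
python3 - <<'E'
from fit import *
I={n:cv2.imread(f'pics/{n}0.png') for n in('scene','side')}
H={n:hsv(I[n]) for n in I}
brown={n:near(cv2.inRange(H[n],(3,70,25),(18,255,255)),p,85) for n,p in(('scene',(180,225)),('side',(312,155)))}
blue={n:near(cv2.inRange(H[n],(105,120,20),(130,255,255)),p,30) for n,p in(('scene',(132,218)),('side',(322,130)))}
red={n:near(cv2.inRange(H[n],(0,170,60),(6,255,255))|cv2.inRange(H[n],(174,170,60),(180,255,255)),p,22) for n,p in(('scene',(356,115)),('side',(326,318)))}
gray={n:near(cv2.inRange(H[n],(0,0,0),(180,255,95)),p,26) for n,p in(('scene',(287,185)),('side',(331,280)))}
# start guesses
g=lambda n,px,z: atz(n,px,z)
b0=g('scene',(178,222),.165); print('board ctr guess',b0, g('side',(312,155),.165))
f0=(g('scene',(287,185),.035)+g('side',(331,280),.035))/2;print('filter',g('scene',(287,185),.035),g('side',(331,280),.035))
h0=tri([ray('scene',(356,115)),ray('side',(326,320))]);print('handle',h0)
best=None
for yaw in(-.25,-.1,.0,.1,.25):
    p0=rk([b0[0],b0[1],yaw],[[0,.035,0]])[0]
    x,e=fit(board,brown,[p0[0],p0[1],yaw],[.02,.02,.1])
    if best is None or e<best[1]: best=(x,e)
print('rack',best)
def one(draw,M,p0,d):
    print('both',fit(draw,M,p0,d)); [print('  ',n,fit(draw,{n:M[n]},p0,d)) for n in M]
one(board,brown,best[0],[.01,.01,.03])
post0=g('scene',(134,228),.175)[:2]
print('post');one(lambda m,c,n,p:hull(m,c,n,np.r_[circ(*p,.165,.02),circ(*p,.175,.02),circ(*p,.22,.006)],255),blue,post0,[.01,.01])
print('filter');one(lambda m,c,n,p:hull(m,c,n,np.r_[circ(*p,0,.028),circ(*p,.07,.028)],255),gray,f0[:2],[.01,.01])
print('handle');one(lambda m,c,n,p:hull(m,c,n,np.r_[circ(*p,.144,.011),circ(*p,.206,.011)],255),red,h0[0][:2],[.01,.01])
# masks overview
o=[]
for n in I:
    v=I[n].copy(); 
    for M,c in((brown,(0,255,255)),(blue,(255,255,0)),(red,(0,255,0)),(gray,(255,0,255))): v[M[n]>0]=c
    o.append(v[80:340,90:420] if n=='scene' else v[100:390,240:400])
h=290;o=[cv2.copyMakeBorder(i,0,h-i.shape[0],0,0,0) for i in o]
cv2.imwrite('pics/mask.png',cv2.resize(np.hstack(o),None,fx=1.6,fy=1.6))
for q,n in(('tabbox','scene'),('teacup','scene')):print(q,[g(n,r['pixel'],.05) for r in robot.find_in(q,n)[:1]])
E
```

```text
board ctr guess [ 0.5936 -0.1422  0.165 ] [ 0.5824 -0.136   0.165 ]
filter [0.4644 0.1325 0.035 ] [0.4609 0.1317 0.035 ]
handle (array([0.4438, 0.3142, 0.1763]), [np.float64(0.0017734476963326155), np.float64(0.0017734476963325166)])
rack (array([ 0.5782, -0.1099,  0.1727]), np.float64(0.41216473363004713))
both (array([ 0.5782, -0.1099,  0.1727]), np.float64(0.41216473363004713))
   scene (array([ 0.5782, -0.1099,  0.1727]), np.float64(0.1920505085427696))
   side (array([ 0.5791, -0.1126,  0.1719]), np.float64(0.21605082724636918))
post
both (array([ 0.5769, -0.2161]), np.float64(0.9643507608363155))
   scene (array([ 0.5766, -0.2165]), np.float64(0.5578165283072888))
   side (array([ 0.5779, -0.2195]), np.float64(0.396261396200454))
filter
both (array([0.4647, 0.1303]), np.float64(0.19118580085037484))
   scene (array([0.4657, 0.13  ]), np.float64(0.07011577531513087))
   side (array([0.4639, 0.1307]), np.float64(0.1182227493195478))
handle
both (array([0.4435, 0.3163]), np.float64(8.549817651954706))
   scene (array([0.3715, 0.3678]), np.float64(7.14706507173906))
   side (array([0.4442, 0.3103]), np.float64(0.635845186837755))
tabbox [array([0.7601, 0.066 , 0.05  ])]
teacup [array([0.6808, 0.2699, 0.05  ])]
```

View pics/mask.png

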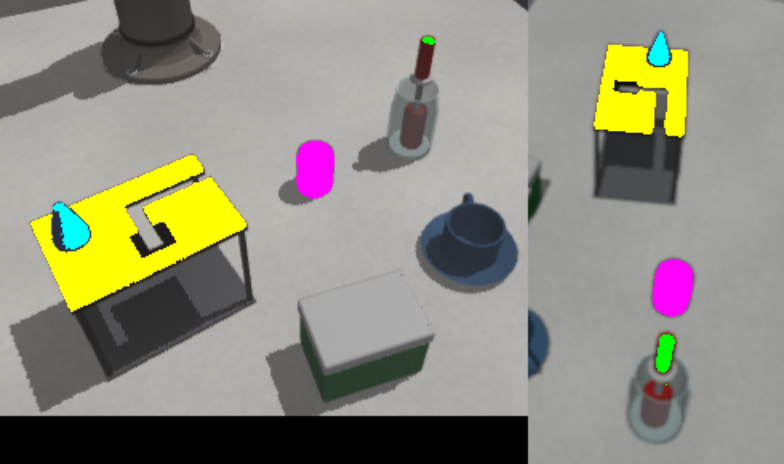

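The masks match the objects (scene handle red is partly missed because of shadow, which I'll loosen). Fits: rack about (0.578,-0.110) with yaw 0.173, filter (0.465,0.130), brush about (0.444,0.314), and all are within the reach limits. I'll move above the rack for a wrist view.

Emit:
move_arm:
  increments:
    - {"x": 0.93,"y": -0.64,"z": -0.37}
    - {"x": 0.93,"y": -0.64,"z": -0.37}
    - {"x": 0.93,"y": -0.64,"z": -0.37}
    - {"x": 0.93,"y": -0.64,"z": -0.37}
    - {"x": 0.93,"y": -0.64,"z": -0.37}
    - {"x": 0.93,"y": -0.64,"z": -0.37}
    - {"x": 0.93,"y": -0.64,"z": -0.37}
    - {"x": 0.93,"y": -0.64,"z": -0.37}
    - {"x": 0.93,"y": -0.64,"z": -0.37}
    - {"x": 0.93,"y": -0.64,"z": -0.37}
    - {"x": 0.93,"y": -0.64,"z": -0.37}
    - {"x": 0.93,"y": -0.64,"z": -0.37}

```text
invalid input at $.increments[0]: expected keys gripper, x, y, z, wx, wy, wz
```

```bash
cat > go.py <<'E'
from h import *
def inc(t,yaw=None):
    s=robot.get_obs();R=np.array(s['ee_rot']).reshape(3,3);d=R.T@(np.array(t)-np.array(s['eef_pos']))
    print('pos',np.round(s['eef_pos'],4),'-> inc',np.round(d/.5,3),'rows',np.ceil(np.linalg.norm(d)/.0625))
E
python3 - <<'E'
from fit import *
from go import inc
s=robot.get_obs();print(s['clock'],s['joint_positions'],np.array(s['eef_pos']),s['ee_rot'])
w=robot.read_camera('wrist');cv2.imwrite('pics/w1.png',w);H=hsv(w)
I={n:cv2.imread(f'pics/{n}0.png') for n in('scene','side')}
brown=cv2.inRange(H,(3,70,25),(18,255,255));blue=cv2.inRange(H,(105,120,15),(130,255,255))
cv2.imwrite('pics/w1m.png',np.hstack([cv2.resize(w,None,fx=.7,fy=.7),cv2.resize(cv2.merge([blue,brown*0,brown]),None,fx=.7,fy=.7)]))
print('rack',fit(board,{'wrist':brown},[.578,-.111,.173],[.01,.01,.03]))
M={'wrist':blue}
print('post',fit(lambda m,c,n,p:hull(m,c,n,np.r_[circ(*p,.165,.02),circ(*p,.175,.02),circ(*p,.22,.006)],255),M,[.577,-.217],[.01,.01]))
red={n:near(cv2.inRange(hsv(I[n]),(0,140,40),(8,255,255))|cv2.inRange(hsv(I[n]),(172,140,40),(180,255,255)),p,rr) for n,p,rr in(('scene',(356,114),16),('side',(326,318),16))}
for K in (['scene','side'],['scene'],['side']):
  print('handle',fit(lambda m,c,n,p:hull(m,c,n,np.r_[circ(*p,.142,.011),circ(*p,.206,.011)],255),{k:red[k] for k in K},[.444,.313],[.01,.01]))
inc([.4435,.314,.36])
E
```

```text
1.45 [59.5814 27.3314  1.2836 89.1168 -0.6597 63.5566 -4.7599] [ 0.277  -0.6156  0.2337] [[ 0.9119  0.4103  0.    ]
 [ 0.4103 -0.9119 -0.    ]
 [ 0.      0.     -1.    ]]
rack (array([ 0.578, -0.111,  0.203]), np.float64(1.0))
post (array([ 0.577, -0.217]), np.float64(1.0))
handle (array([0.4439, 0.3148]), np.float64(0.9837084798121782))
handle (array([0.4415, 0.3163]), np.float64(0.45211775566403806))
handle (array([0.4443, 0.3114]), np.float64(0.5237638194677462))
pos [ 0.277  -0.6156  0.2336] -> inc [ 1.067 -1.559 -0.253] rows 16.0
```

View pics/w1m.png

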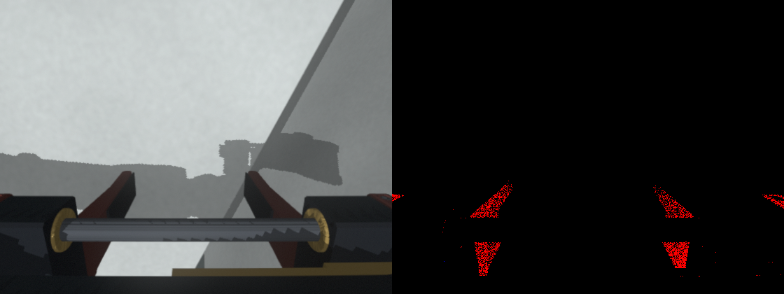

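The move was refused because every key is required, so that wrist picture shows only the empty worktop with the fingers in the lower half. I'll resend with all keys.

Emit:
move_arm:
  increments:
    - {"gripper": 1,"x": 0.8,"y": -0.62,"z": -0.37,"wx": 0,"wy": 0,"wz": 0}
    - {"gripper": 1,"x": 0.8,"y": -0.62,"z": -0.37,"wx": 0,"wy": 0,"wz": 0}
    - {"gripper": 1,"x": 0.8,"y": -0.62,"z": -0.37,"wx": 0,"wy": 0,"wz": 0}
    - {"gripper": 1,"x": 0.8,"y": -0.62,"z": -0.37,"wx": 0,"wy": 0,"wz": 0}
    - {"gripper": 1,"x": 0.8,"y": -0.62,"z": -0.37,"wx": 0,"wy": 0,"wz": 0}
    - {"gripper": 1,"x": 0.8,"y": -0.62,"z": -0.37,"wx": 0,"wy": 0,"wz": 0}
    - {"gripper": 1,"x": 0.8,"y": -0.62,"z": -0.37,"wx": 0,"wy": 0,"wz": 0}
    - {"gripper": 1,"x": 0.8,"y": -0.62,"z": -0.37,"wx": 0,"wy": 0,"wz": 0}
    - {"gripper": 1,"x": 0.8,"y": -0.62,"z": -0.37,"wx": 0,"wy": 0,"wz": 0}
    - {"gripper": 1,"x": 0.8,"y": -0.62,"z": -0.37,"wx": 0,"wy": 0,"wz": 0}
    - {"gripper": 1,"x": 0.8,"y": -0.62,"z": -0.37,"wx": 0,"wy": 0,"wz": 0}
    - {"gripper": 1,"x": 0.8,"y": -0.62,"z": -0.37,"wx": 0,"wy": 0,"wz": 0}

```text
clock: 3.0
eef_pos: [0.5137, -0.1703, 0.4181]
ee_rot: [[0.913, 0.408, -0.001], [0.408, -0.913, -0.0], [-0.001, -0.0, -1.0]]
ft_force: [-0.9, -0.3, -0.1]
grip_width: 1.001
grasp_force: 0.0
```

```bash
cat > wr.py <<'E'
from fit import *
from go import inc
import sys
s=robot.get_obs();print(s['clock'],np.array(s['joint_positions']),np.array(s['eef_pos']))
w=robot.read_camera('wrist');cv2.imwrite('pics/w2.png',w);H=hsv(w)
brown=cv2.inRange(H,(3,70,25),(18,255,255));blue=cv2.inRange(H,(105,120,15),(130,255,255))
brown[260:]=0
cv2.imwrite('pics/w2m.png',np.hstack([cv2.resize(w,None,fx=.7,fy=.7),cv2.resize(cv2.merge([blue,brown*0,brown]),None,fx=.7,fy=.7)]))
print('rack',fit(board,{'wrist':brown},[.578,-.111,.173],[.01,.01,.03]))
print('post',fit(lambda m,c,n,p:hull(m,c,n,np.r_[circ(*p,.165,.02),circ(*p,.175,.02),circ(*p,.22,.006)],255),{'wrist':blue},[.577,-.217],[.01,.01]))
inc([.4435,.314,.36])
E
python3 wr.py
```

```text
3.0 [ 24.1483   8.4776 -14.2425  91.4168   2.1344  80.4292 -56.2342] [ 0.5137 -0.1703  0.4181]
rack (array([ 0.5786, -0.1085,  0.1784]), np.float64(0.08836793839077867))
post (array([ 0.5776, -0.2149]), np.float64(0.5143751098196079))
pos [ 0.5138 -0.1702  0.4182] -> inc [ 0.267 -0.942  0.116] rows 8.0
```

View pics/w2m.png

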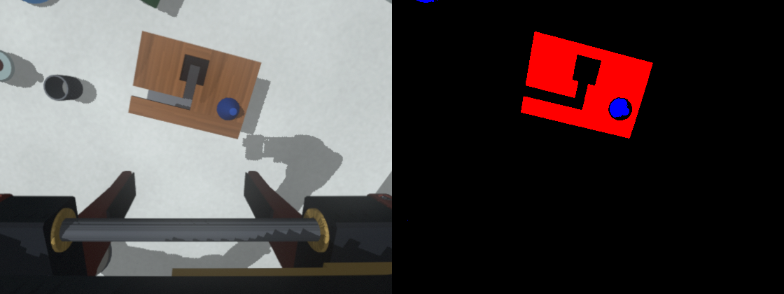

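The wrist view shows the rack whole, with the slot and recess at (190,75) and the post at (228,108). Its fit agrees with the others to 2-3 mm. I take the rack as (0.5786,-0.1095) with yaw 0.176 and the post as (0.577,-0.216). Next is a wrist look at the brush.

Emit:
move_arm:
  increments:
    - {"gripper": 1,"x": 0.08,"y": -0.94,"z": 0.04,"wx": 0,"wy": 0,"wz": 0}
    - {"gripper": 1,"x": 0.08,"y": -0.94,"z": 0.04,"wx": 0,"wy": 0,"wz": 0}
    - {"gripper": 1,"x": 0.08,"y": -0.94,"z": 0.04,"wx": 0,"wy": 0,"wz": 0}
    - {"gripper": 1,"x": 0.08,"y": -0.94,"z": 0.04,"wx": 0,"wy": 0,"wz": 0}
    - {"gripper": 1,"x": 0.08,"y": -0.94,"z": 0.04,"wx": 0,"wy": 0,"wz": 0}
    - {"gripper": 1,"x": 0.08,"y": -0.94,"z": 0.04,"wx": 0,"wy": 0,"wz": 0}
    - {"gripper": 1,"x": 0.08,"y": -0.94,"z": 0.04,"wx": 0,"wy": 0,"wz": 0}
    - {"gripper": 1,"x": 0.08,"y": -0.94,"z": 0.04,"wx": 0,"wy": 0,"wz": 0}
    - {"gripper": 1,"x": 0.08,"y": -0.94,"z": 0.04,"wx": 0,"wy": 0,"wz": 0}
    - {"gripper": 1,"x": 0.08,"y": -0.94,"z": 0.04,"wx": 0,"wy": 0,"wz": 0}

```text
clock: 4.3
eef_pos: [0.359, 0.2749, 0.3984]
ee_rot: [[0.913, 0.408, -0.0], [0.408, -0.913, -0.001], [-0.0, 0.001, -1.0]]
ft_force: [0.1, -0.8, 0.1]
grip_width: 1.004
grasp_force: 0.0
```

```bash
cat > wb.py <<'E'
from fit import *
from go import inc
s=robot.get_obs();print(s['clock'],np.array(s['joint_positions']),np.array(s['eef_pos']))
w=robot.read_camera('wrist');cv2.imwrite('pics/w3.png',w);H=hsv(w)
px=proj('wrist',[[.444,.314,.206],[.444,.314,.136],[.465,.130,.035]]);print(px)
red=(cv2.inRange(H,(0,140,40),(8,255,255))|cv2.inRange(H,(172,140,40),(180,255,255)))
red=near(red,tuple(int(v) for v in px[:2].mean(0)),45); red[265:]=0
gray=near(cv2.inRange(H,(0,0,0),(180,255,95)),tuple(int(v) for v in px[2]),40)
cv2.imwrite('pics/w3m.png',np.hstack([cv2.resize(w,None,fx=.7,fy=.7),cv2.resize(cv2.merge([gray,gray*0,red]),None,fx=.7,fy=.7)]))
print('handle',fit(lambda m,c,n,p:hull(m,c,n,np.r_[circ(*p,.142,.011),circ(*p,.206,.011)],255),{'wrist':red},[.444,.314],[.01,.01]))
print('filter',fit(lambda m,c,n,p:hull(m,c,n,np.r_[circ(*p,0,.028),circ(*p,.07,.028)],255),{'wrist':gray},[.465,.13],[.01,.01]))
E
python3 wb.py
```

```text
4.3 [  -2.8986    1.1612  -42.224   102.0145    0.8239   77.1656 -111.2013] [0.359  0.2749 0.3984]
[[270.4134 107.7002]
 [270.4952 111.1839]
 [379.3025 150.5996]]
handle (array([0.4421, 0.3144]), np.float64(0.7832482182577511))
filter (array([0.462 , 0.1355]), np.float64(0.6703946546737217))
```

View pics/w3m.png

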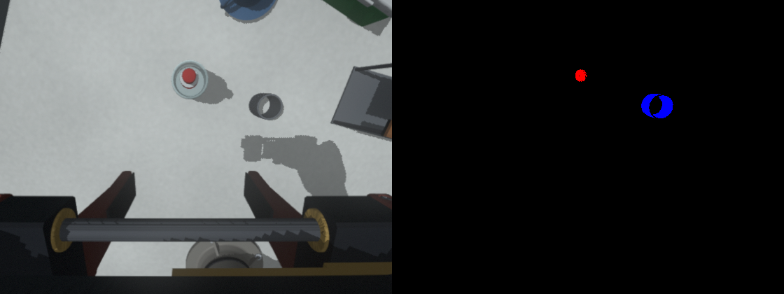

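The wrist view shows the handle top at about (268,107), within 2 px of the prediction, and the filter at (379,150). The handle is at (0.443,0.314). I'll descend over it and close.

Emit:
move_arm:
  increments:
    - {"gripper": 1,"x": 0.185,"y": -0.003,"z": 0.1,"wx": 0,"wy": 0,"wz": 0}
    - {"gripper": 1,"x": 0.185,"y": -0.003,"z": 0.15,"wx": 0,"wy": 0,"wz": 0}
    - {"gripper": 1,"x": 0.185,"y": -0.003,"z": 0.2,"wx": 0,"wy": 0,"wz": 0}
    - {"gripper": 1,"x": 0.185,"y": -0.003,"z": 0.26,"wx": 0,"wy": 0,"wz": 0}
    - {"gripper": 1,"x": 0.185,"y": -0.003,"z": 0.32,"wx": 0,"wy": 0,"wz": 0}
    - {"gripper": 1,"x": 0.185,"y": -0.003,"z": 0.37,"wx": 0,"wy": 0,"wz": 0}
    - {"gripper": 1,"x": 0.185,"y": -0.003,"z": 0.41,"wx": 0,"wy": 0,"wz": 0}
    - {"gripper": 1,"x": 0.185,"y": -0.003,"z": 0.44,"wx": 0,"wy": 0,"wz": 0}
    - {"gripper": 1,"x": 0.185,"y": -0.003,"z": 0.44,"wx": 0,"wy": 0,"wz": 0}
    - {"gripper": 0.5,"x": 0.185,"y": -0.003,"z": 0.44,"wx": 0,"wy": 0,"wz": 0}
    - {"gripper": 0.4,"x": 0.185,"y": -0.003,"z": 0.44,"wx": 0,"wy": 0,"wz": 0}

```text
clock: 5.72
eef_pos: [0.4424, 0.3159, 0.1795]
ee_rot: [[0.912, 0.41, 0.001], [0.41, -0.912, 0.001], [0.002, -0.0, -1.0]]
ft_force: [0.8, 0.4, 0.2]
grip_width: 0.81
grasp_force: 0.0
```

Emit:
move_arm:
  increments:
    - {"gripper": 0.3,"x": 0,"y": 0,"z": 0,"wx": 0,"wy": 0,"wz": 0}
    - {"gripper": 0,"x": 0,"y": 0,"z": 0,"wx": 0,"wy": 0,"wz": 0}
    - {"gripper": 0,"x": 0,"y": 0,"z": 0,"wx": 0,"wy": 0,"wz": 0}
    - {"gripper": 0,"x": 0,"y": 0,"z": 0,"wx": 0,"wy": 0,"wz": 0}
    - {"gripper": 0,"x": 0,"y": 0,"z": 0,"wx": 0,"wy": 0,"wz": 0}
    - {"gripper": 0,"x": 0,"y": 0,"z": 0,"wx": 0,"wy": 0,"wz": 0}

```text
clock: 6.48
eef_pos: [0.4419, 0.3155, 0.1785]
ee_rot: [[0.912, 0.41, -0.0], [0.41, -0.912, -0.0], [-0.0, 0.0, -1.0]]
ft_force: [0.0, 0.4, -0.8]
grip_width: 0.247
grasp_force: 30.0
```

Emit:
move_arm:
  increments:
    - {"gripper": 0,"x": 0,"y": 0,"z": -0.02,"wx": 0,"wy": 0,"wz": 0}
    - {"gripper": 0,"x": 0,"y": 0,"z": -0.06,"wx": 0,"wy": 0,"wz": 0}
    - {"gripper": 0,"x": 0,"y": 0,"z": -0.11,"wx": 0,"wy": 0,"wz": 0}
    - {"gripper": 0,"x": 0,"y": 0,"z": -0.16,"wx": 0,"wy": 0,"wz": 0}
    - {"gripper": 0,"x": 0,"y": 0,"z": -0.21,"wx": 0,"wy": 0,"wz": 0}
    - {"gripper": 0,"x": 0,"y": 0,"z": -0.26,"wx": 0,"wy": 0,"wz": 0}
    - {"gripper": 0,"x": 0,"y": 0,"z": -0.31,"wx": 0,"wy": 0,"wz": 0}
    - {"gripper": 0,"x": 0,"y": 0,"z": -0.34,"wx": 0,"wy": 0,"wz": 0}
    - {"gripper": 0,"x": 0,"y": 0,"z": -0.34,"wx": 0,"wy": 0,"wz": 0}
    - {"gripper": 0,"x": 0,"y": 0,"z": -0.34,"wx": 0,"wy": 0,"wz": 0}

```text
clock: 7.72
eef_pos: [0.4416, 0.3152, 0.3477]
ee_rot: [[0.912, 0.41, -0.001], [0.41, -0.912, -0.001], [-0.001, 0.0, -1.0]]
ft_force: [0.0, -0.3, -1.4]
grip_width: 0.243
grasp_force: 30.0
```

Run:
```python
from fit import *
s=robot.get_obs();print(s['clock'],np.array(s['joint_positions']),np.array(s['eef_pos']),s['ft_force'],s['grip_width'])
tcp=np.array(s['eef_pos'])
I={n:robot.read_camera(n) for n in('scene','side')}
b=tcp-[0,0,.172]
M={}
o=[]
for n in I:
    H=hsv(I[n]);c=proj(n,[b+[0,0,.037]])[0];print(n,c)
    red=(cv2.inRange(H,(0,120,30),(9,255,255))|cv2.inRange(H,(171,120,30),(180,255,255)))
    M[n]=near(red,tuple(int(v) for v in c),26)
    x,y=[int(v) for v in c]; y=max(y,100);x=min(max(x,100),459); q=I[n].copy(); o.append(q[y-100:y+100,x-100:x+100]); q2=np.zeros_like(q);q2[...,2]=M[n]; o.append(q2[y-100:y+100,x-100:x+100])
cv2.imwrite('pics/lift.png',np.hstack(o))
def head(m,c,n,p): hull(m,c,n,np.r_[circ(p[0],p[1],p[2],.0185),circ(p[0],p[1],p[2]+.075,.0185)],255)
for K in(['scene','side'],['scene'],['side']): print(fit(head,{k:M[k] for k in K},b,[.01,.01,.01]),b)
```

```text
7.725 [  -6.3434   14.0365  -42.717    96.4457    9.8714   73.4657 -116.8243] [0.4416 0.3152 0.3477] [ 0.0327 -0.3303 -1.3952] 0.2426591667366448
scene [357.5394 100.3285]
side [328.0449 310.8421]
(array([0.4434, 0.314 , 0.1727]), np.float64(0.649666383975442)) [0.4416 0.3152 0.1757]
(array([0.3709, 0.3669, 0.1191]), np.float64(0.10412833046776539)) [0.4416 0.3152 0.1757]
(array([0.4469, 0.2655, 0.0923]), np.float64(0.171971374284277)) [0.4416 0.3152 0.1757]
```

View pics/lift.png

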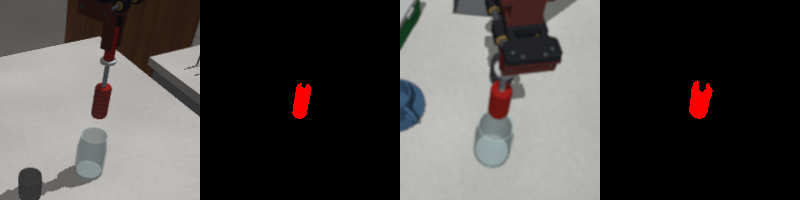

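The brush hangs upright in the grip with its head clear of the carafe mouth, and the carafe is still standing. I'll carry it to the slot approach at rack (-30,140) and lower it to slot height.

Emit:
move_arm:
  increments:
    - {"gripper": 0,"x": -0.01,"y": 0.06,"z": 0,"wx": 0,"wy": 0,"wz": 0}
    - {"gripper": 0,"x": -0.02,"y": 0.14,"z": 0,"wx": 0,"wy": 0,"wz": 0}
    - {"gripper": 0,"x": -0.035,"y": 0.23,"z": 0,"wx": 0,"wy": 0,"wz": 0}
    - {"gripper": 0,"x": -0.05,"y": 0.32,"z": 0,"wx": 0,"wy": 0,"wz": 0}
    - {"gripper": 0,"x": -0.06,"y": 0.41,"z": 0,"wx": 0,"wy": 0,"wz": 0}
    - {"gripper": 0,"x": -0.075,"y": 0.5,"z": 0,"wx": 0,"wy": 0,"wz": 0}
    - {"gripper": 0,"x": -0.085,"y": 0.56,"z": 0.0,"wx": 0,"wy": 0,"wz": 0}
    - {"gripper": 0,"x": -0.09,"y": 0.598,"z": 0.05,"wx": 0,"wy": 0,"wz": 0}
    - {"gripper": 0,"x": -0.09,"y": 0.598,"z": 0.12,"wx": 0,"wy": 0,"wz": 0}
    - {"gripper": 0,"x": -0.09,"y": 0.598,"z": 0.19,"wx": 0,"wy": 0,"wz": 0}
    - {"gripper": 0,"x": -0.09,"y": 0.598,"z": 0.24,"wx": 0,"wy": 0,"wz": 0}
    - {"gripper": 0,"x": -0.09,"y": 0.598,"z": 0.254,"wx": 0,"wy": 0,"wz": 0}

```text
clock: 9.32
eef_pos: [0.5222, 0.0243, 0.2196]
ee_rot: [[0.912, 0.411, -0.004], [0.411, -0.912, -0.0], [-0.004, -0.002, -1.0]]
ft_force: [-0.7, 0.0, -0.2]
grip_width: 0.244
grasp_force: 30.0
```

Run:
```python
from fit import *
s=robot.get_obs();print(s['clock'],np.array(s['joint_positions']),np.array(s['eef_pos']),s['ft_force'],s['grip_width'])
t=np.array(s['eef_pos']);b=t-[-.0014,.001,.173]
o=[]
for n in('scene','side'):
    im=robot.read_camera(n); c=cam(n)
    for k in(.075,.0,):
        cv2.polylines(im,[np.round(proj(n,circ(b[0],b[1],b[2]+k,.0185))).astype(int)],1,(255,255,0),1)
    cv2.polylines(im,[np.round(proj(n,circ(b[0],b[1],b[2]+.13,.017))).astype(int)],1,(0,255,0),1)
    R=[.5786,-.1095,.176]
    for r in (rect(-.07,.07,-.14,.07,.165),rect(-.039,-.021,-.039,.07,.165),rect(.008,.052,-.052,-.008,.165)): cv2.polylines(im,[np.round(proj(n,rk(R,r))).astype(int)],1,(0,255,255),1)
    x,y=[int(v) for v in proj(n,[[.55,-.04,.15]])[0]]; x=min(max(x,100),459);y=max(y,100);o.append(cv2.resize(im[y-100:y+100,x-100:x+100],None,fx=2,fy=2,interpolation=cv2.INTER_CUBIC))
cv2.imwrite('pics/app.png',np.hstack(o))
```

```text
9.325 [ 16.9873  16.8525 -31.5091 108.8488  10.3053  57.3251 -84.8142] [0.5222 0.0243 0.2196] [-0.7042  0.0356 -0.2237] 0.2436448994406245
```

View pics/app.png

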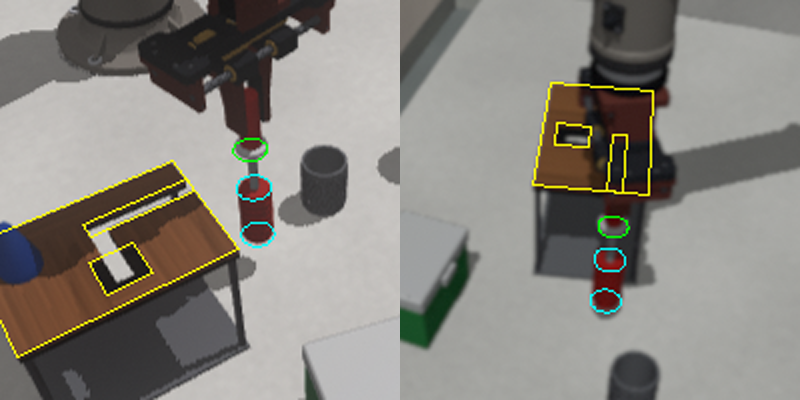

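The model overlay matches the brush, slot and recess to about a pixel in both views. I'll go in along the slot to the bend.

Emit:
move_arm:
  increments:
    - {"gripper": 0,"x": -0.006,"y": 0.026,"z": -0.004,"wx": 0,"wy": 0,"wz": 0}
    - {"gripper": 0,"x": -0.014,"y": 0.058,"z": -0.004,"wx": 0,"wy": 0,"wz": 0}
    - {"gripper": 0,"x": -0.022,"y": 0.09,"z": -0.004,"wx": 0,"wy": 0,"wz": 0}
    - {"gripper": 0,"x": -0.03,"y": 0.122,"z": -0.004,"wx": 0,"wy": 0,"wz": 0}
    - {"gripper": 0,"x": -0.038,"y": 0.154,"z": -0.004,"wx": 0,"wy": 0,"wz": 0}
    - {"gripper": 0,"x": -0.046,"y": 0.186,"z": -0.004,"wx": 0,"wy": 0,"wz": 0}
    - {"gripper": 0,"x": -0.054,"y": 0.22,"z": -0.004,"wx": 0,"wy": 0,"wz": 0}
    - {"gripper": 0,"x": -0.062,"y": 0.252,"z": -0.004,"wx": 0,"wy": 0,"wz": 0}
    - {"gripper": 0,"x": -0.07,"y": 0.284,"z": -0.004,"wx": 0,"wy": 0,"wz": 0}
    - {"gripper": 0,"x": -0.077,"y": 0.314,"z": -0.004,"wx": 0,"wy": 0,"wz": 0}
    - {"gripper": 0,"x": -0.081,"y": 0.33,"z": -0.004,"wx": 0,"wy": 0,"wz": 0}
    - {"gripper": 0,"x": -0.081,"y": 0.33,"z": -0.004,"wx": 0,"wy": 0,"wz": 0}

```text
clock: 10.92
eef_pos: [0.5544, -0.1432, 0.2236]
ee_rot: [[0.912, 0.409, -0.0], [0.409, -0.912, 0.0], [-0.0, -0.0, -1.0]]
ft_force: [-0.2, -0.1, -1.0]
grip_width: 0.247
grasp_force: 30.0
```

Run:
```python
from go import *
s=robot.get_obs();print(s['ft_force'],s['wrist_torque'],s['grip_width'],s['clock'])
inc([.553,-.143,.221]);inc([.612,-.133,.221])
```

```text
[-0.19014572 -0.07679552 -0.95671887] [0.05639442 0.01051712 0.012673  ] 0.24651383192712403 10.925
pos [ 0.5544 -0.1432  0.2236] -> inc [-0.002 -0.001  0.005] rows 1.0
pos [ 0.5544 -0.1432  0.2236] -> inc [0.114 0.029 0.005] rows 1.0
```

Emit:
move_arm:
  increments:
    - {"gripper": 0,"x": 0.02,"y": 0.005,"z": 0.0,"wx": 0,"wy": 0,"wz": 0}
    - {"gripper": 0,"x": 0.05,"y": 0.012,"z": 0.0,"wx": 0,"wy": 0,"wz": 0}
    - {"gripper": 0,"x": 0.08,"y": 0.02,"z": 0.0,"wx": 0,"wy": 0,"wz": 0}
    - {"gripper": 0,"x": 0.104,"y": 0.027,"z": 0.0,"wx": 0,"wy": 0,"wz": 0}
    - {"gripper": 0,"x": 0.114,"y": 0.029,"z": 0.0,"wx": 0,"wy": 0,"wz": 0}
    - {"gripper": 0,"x": 0.114,"y": 0.029,"z": 0.0,"wx": 0,"wy": 0,"wz": 0}
    - {"gripper": 0,"x": 0.114,"y": 0.029,"z": 0.01,"wx": 0,"wy": 0,"wz": 0}
    - {"gripper": 0,"x": 0.114,"y": 0.029,"z": 0.018,"wx": 0,"wy": 0,"wz": 0}
    - {"gripper": 0,"x": 0.114,"y": 0.029,"z": 0.024,"wx": 0,"wy": 0,"wz": 0}
    - {"gripper": 0,"x": 0.114,"y": 0.029,"z": 0.028,"wx": 0,"wy": 0,"wz": 0}
    - {"gripper": 0,"x": 0.114,"y": 0.029,"z": 0.03,"wx": 0,"wy": 0,"wz": 0}
    - {"gripper": 0,"x": 0.114,"y": 0.029,"z": 0.03,"wx": 0,"wy": 0,"wz": 0}

```text
clock: 12.42
eef_pos: [0.6123, -0.1325, 0.2087]
ee_rot: [[0.912, 0.41, -0.0], [0.41, -0.912, -0.0], [-0.0, -0.0, -1.0]]
ft_force: [-0.8, 0.1, 0.2]
grip_width: 0.243
grasp_force: 30.0
```

Run:
```python
from fit import *
s=robot.get_obs();print(s['clock'],s['ft_force'],s['wrist_torque'])
t=np.array(s['eef_pos']);b=t-[-.0014,.001,.173]
o=[]
for n in('scene','side'):
    im=robot.read_camera(n)
    cv2.polylines(im,[np.round(proj(n,circ(b[0],b[1],b[2]+.136,.017))*16).astype(int)],1,(0,255,0),1,shift=4)
    x,y=[int(v) for v in proj(n,[[.61,-.13,.16]])[0]];o.append(cv2.resize(im[y-50:y+50,x-50:x+50],None,fx=4,fy=4,interpolation=cv2.INTER_CUBIC))
cv2.imwrite('pics/seat.png',np.hstack(o))
```

```text
12.425 [-0.832   0.1281  0.1865] [-0.0098 -0.0055 -0.0077]
```

View pics/seat.png

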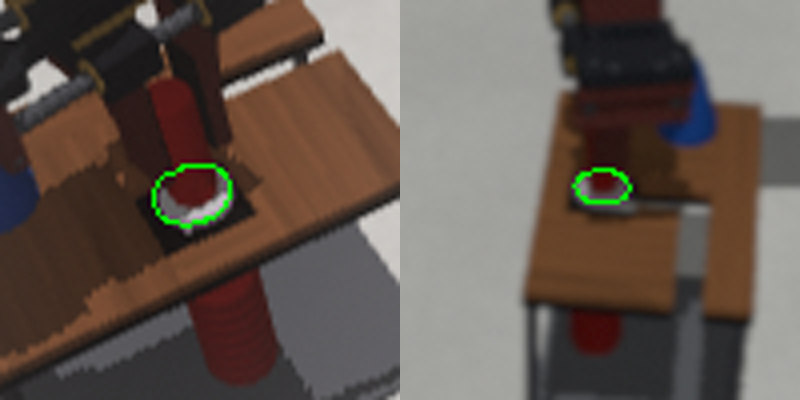

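The collar sits centred over the dark recess in both views, a few mm above its floor. I'll lower it in small steps.

Emit:
move_arm:
  increments:
    - {"gripper": 0,"x": 0,"y": 0,"z": 0.003,"wx": 0,"wy": 0,"wz": 0}
    - {"gripper": 0,"x": 0,"y": 0,"z": 0.005,"wx": 0,"wy": 0,"wz": 0}
    - {"gripper": 0,"x": 0,"y": 0,"z": 0.007,"wx": 0,"wy": 0,"wz": 0}
    - {"gripper": 0,"x": 0,"y": 0,"z": 0.007,"wx": 0,"wy": 0,"wz": 0}

```text
clock: 13.02
eef_pos: [0.6122, -0.1324, 0.205]
ee_rot: [[0.912, 0.41, -0.0], [0.41, -0.912, 0.0], [-0.0, -0.0, -1.0]]
ft_force: [0.1, 0.2, -1.4]
grip_width: 0.244
grasp_force: 30.0
```

Emit:
move_arm:
  increments:
    - {"gripper": 0,"x": 0,"y": 0,"z": 0.002,"wx": 0,"wy": 0,"wz": 0}
    - {"gripper": 0,"x": 0,"y": 0,"z": 0.004,"wx": 0,"wy": 0,"wz": 0}
    - {"gripper": 0,"x": 0,"y": 0,"z": 0.004,"wx": 0,"wy": 0,"wz": 0}

```text
clock: 13.4
eef_pos: [0.6122, -0.1324, 0.203]
ee_rot: [[0.912, 0.41, -0.0], [0.41, -0.912, 0.0], [-0.0, -0.0, -1.0]]
ft_force: [0.3, -0.3, -1.7]
grip_width: 0.242
grasp_force: 30.0
```

Emit:
move_arm:
  increments:
    - {"gripper": 0,"x": 0,"y": 0,"z": 0.002,"wx": 0,"wy": 0,"wz": 0}
    - {"gripper": 0,"x": 0,"y": 0,"z": 0.003,"wx": 0,"wy": 0,"wz": 0}
    - {"gripper": 0,"x": 0,"y": 0,"z": 0.003,"wx": 0,"wy": 0,"wz": 0}

```text
clock: 13.78
eef_pos: [0.6123, -0.1325, 0.2016]
ee_rot: [[0.912, 0.41, 0.0], [0.41, -0.912, 0.0], [0.0, 0.0, -1.0]]
ft_force: [0.6, 0.2, -0.7]
grip_width: 0.247
grasp_force: 30.0
```

Emit:
move_arm:
  increments:
    - {"gripper": 0,"x": 0,"y": 0,"z": 0.002,"wx": 0,"wy": 0,"wz": 0}
    - {"gripper": 0,"x": 0,"y": 0,"z": 0.003,"wx": 0,"wy": 0,"wz": 0}
    - {"gripper": 0,"x": 0,"y": 0,"z": 0.003,"wx": 0,"wy": 0,"wz": 0}

```text
clock: 14.15
eef_pos: [0.6125, -0.1325, 0.2015]
ee_rot: [[0.912, 0.41, 0.001], [0.41, -0.912, -0.0], [0.001, 0.001, -1.0]]
ft_force: [-3.5, -0.1, 6.5]
grip_width: 0.246
grasp_force: 30.0
```

The wrist reads +6.5 N up at the expected height, so the collar is seated. Releasing and rising.

Emit:
move_arm:
  increments:
    - {"gripper": 0.24,"x": 0,"y": 0,"z": -0.002,"wx": 0,"wy": 0,"wz": 0}
    - {"gripper": 0.3,"x": 0,"y": 0,"z": -0.002,"wx": 0,"wy": 0,"wz": 0}
    - {"gripper": 0.4,"x": 0,"y": 0,"z": -0.002,"wx": 0,"wy": 0,"wz": 0}
    - {"gripper": 0.6,"x": 0,"y": 0,"z": -0.002,"wx": 0,"wy": 0,"wz": 0}
    - {"gripper": 0.6,"x": 0,"y": 0,"z": -0.002,"wx": 0,"wy": 0,"wz": 0}
    - {"gripper": 0.6,"x": 0,"y": 0,"z": -0.02,"wx": 0,"wy": 0,"wz": 0}
    - {"gripper": 0.6,"x": 0,"y": 0,"z": -0.06,"wx": 0,"wy": 0,"wz": 0}
    - {"gripper": 0.6,"x": 0,"y": 0,"z": -0.12,"wx": 0,"wy": 0,"wz": 0}
    - {"gripper": 0.8,"x": 0,"y": 0,"z": -0.2,"wx": 0,"wy": 0,"wz": 0}
    - {"gripper": 1,"x": 0,"y": 0,"z": -0.3,"wx": 0,"wy": 0,"wz": 0}
    - {"gripper": 1,"x": 0,"y": 0,"z": -0.3,"wx": 0,"wy": 0,"wz": 0}

```text
clock: 15.52
eef_pos: [0.6145, -0.1322, 0.3567]
ee_rot: [[0.912, 0.41, 0.01], [0.41, -0.912, -0.002], [0.008, 0.005, -1.0]]
ft_force: [0.0, -0.7, -0.5]
grip_width: 0.904
grasp_force: 0.0
```

Emit:
move_arm:
  increments:
    - {"gripper": 1,"x": -0.01,"y": -0.1,"z": 0,"wx": 0,"wy": 0,"wz": 0}
    - {"gripper": 1,"x": -0.02,"y": -0.22,"z": 0,"wx": 0,"wy": 0,"wz": 0}
    - {"gripper": 1,"x": -0.03,"y": -0.34,"z": 0,"wx": 0,"wy": 0,"wz": 0}
    - {"gripper": 1,"x": -0.04,"y": -0.46,"z": 0.05,"wx": 0,"wy": 0,"wz": 0}
    - {"gripper": 1,"x": -0.054,"y": -0.56,"z": 0.12,"wx": 0,"wy": 0,"wz": 0}
    - {"gripper": 1,"x": -0.054,"y": -0.6,"z": 0.2,"wx": 0,"wy": 0,"wz": 0}
    - {"gripper": 1,"x": -0.054,"y": -0.6,"z": 0.27,"wx": 0,"wy": 0,"wz": 0}
    - {"gripper": 1,"x": -0.054,"y": -0.6,"z": 0.3,"wx": 0,"wy": 0,"wz": 0}
    - {"gripper": 1,"x": -0.054,"y": -0.6,"z": 0.3,"wx": 0,"wy": 0,"wz": 0}

```text
clock: 16.65
eef_pos: [0.4644, 0.1297, 0.1999]
ee_rot: [[0.912, 0.41, -0.001], [0.41, -0.912, -0.0], [-0.001, -0.0, -1.0]]
ft_force: [-0.7, -0.3, 0.6]
grip_width: 1.004
grasp_force: 0.0
```

Run:
```python
from fit import *
from go import inc
s=robot.get_obs();print(s['clock'],np.array(s['joint_positions']))
o=[]
for n in('scene','side'):
    im=robot.read_camera(n)
    for z,r in((.229,.011),(.165,.017),(.104,.0185),(.029,.0185)):
        cv2.polylines(im,[np.round(proj(n,circ(.6134,-.1338,z,r))*16).astype(int)],1,(0,255,0),1,shift=4)
    for z in(0,.07): cv2.polylines(im,[np.round(proj(n,circ(.465,.130,z,.028))*16).astype(int)],1,(255,0,255),1,shift=4)
    c=proj(n,[[.6,-.13,.16],[.465,.13,.035]])
    lo=np.clip(c.mean(0)-[100,100],0,[360,220]).astype(int)
    o.append(cv2.resize(im[lo[1]:lo[1]+200,lo[0]:lo[0]+200],None,fx=2,fy=2,interpolation=cv2.INTER_CUBIC))
cv2.imwrite('pics/hung.png',np.hstack(o))
inc([.465,.130,.044])
```

```text
16.65 [  8.8654  14.9835 -36.6365 114.8849  11.0291  53.5783 -99.2431]
pos [0.4655 0.1301 0.2013] -> inc [-0.002 -0.     0.315] rows 3.0
```

View pics/hung.png

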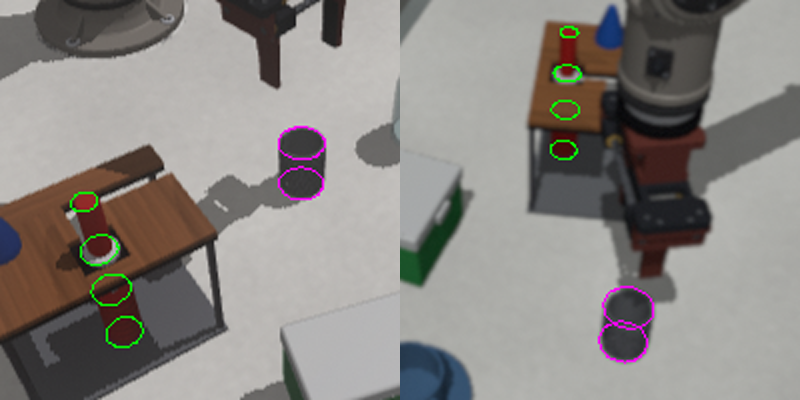

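The brush hangs upright in the recess, matching the overlay in both views, and the filter overlay fits too. Now I grasp the filter.

Emit:
move_arm:
  increments:
    - {"gripper": 1,"x": 0,"y": 0,"z": 0.07,"wx": 0,"wy": 0,"wz": 0}
    - {"gripper": 1,"x": 0,"y": 0,"z": 0.14,"wx": 0,"wy": 0,"wz": 0}
    - {"gripper": 1,"x": 0,"y": 0,"z": 0.2,"wx": 0,"wy": 0,"wz": 0}
    - {"gripper": 1,"x": 0,"y": 0,"z": 0.26,"wx": 0,"wy": 0,"wz": 0}
    - {"gripper": 1,"x": 0,"y": 0,"z": 0.3,"wx": 0,"wy": 0,"wz": 0}
    - {"gripper": 1,"x": 0,"y": 0,"z": 0.312,"wx": 0,"wy": 0,"wz": 0}
    - {"gripper": 0.8,"x": 0,"y": 0,"z": 0.312,"wx": 0,"wy": 0,"wz": 0}
    - {"gripper": 0.7,"x": 0,"y": 0,"z": 0.312,"wx": 0,"wy": 0,"wz": 0}
    - {"gripper": 0.6,"x": 0,"y": 0,"z": 0.312,"wx": 0,"wy": 0,"wz": 0}
    - {"gripper": 0.4,"x": 0,"y": 0,"z": 0.312,"wx": 0,"wy": 0,"wz": 0}
    - {"gripper": 0.4,"x": 0,"y": 0,"z": 0.312,"wx": 0,"wy": 0,"wz": 0}
    - {"gripper": 0.4,"x": 0,"y": 0,"z": 0.312,"wx": 0,"wy": 0,"wz": 0}

```text
clock: 18.25
eef_pos: [0.465, 0.1303, 0.0448]
ee_rot: [[0.912, 0.41, 0.001], [0.41, -0.912, 0.0], [0.001, 0.0, -1.0]]
ft_force: [-1.5, -0.5, 6.7]
grip_width: 0.637
grasp_force: 30.0
```

Emit:
move_arm:
  increments:
    - {"gripper": 0.4,"x": 0,"y": 0,"z": -0.02,"wx": 0,"wy": 0,"wz": 0}
    - {"gripper": 0.4,"x": 0,"y": 0,"z": -0.07,"wx": 0,"wy": 0,"wz": 0}
    - {"gripper": 0.4,"x": 0,"y": 0,"z": -0.14,"wx": 0,"wy": 0,"wz": 0}
    - {"gripper": 0.4,"x": 0,"y": 0,"z": -0.22,"wx": 0,"wy": 0,"wz": 0}
    - {"gripper": 0.4,"x": 0,"y": 0,"z": -0.3,"wx": 0,"wy": 0,"wz": 0}
    - {"gripper": 0.4,"x": 0,"y": 0,"z": -0.38,"wx": 0,"wy": 0,"wz": 0}
    - {"gripper": 0.4,"x": 0,"y": 0,"z": -0.46,"wx": 0,"wy": 0,"wz": 0}
    - {"gripper": 0.4,"x": 0,"y": 0,"z": -0.54,"wx": 0,"wy": 0,"wz": 0}
    - {"gripper": 0.4,"x": 0,"y": 0,"z": -0.57,"wx": 0,"wy": 0,"wz": 0}
    - {"gripper": 0.4,"x": 0,"y": 0,"z": -0.57,"wx": 0,"wy": 0,"wz": 0}

```text
clock: 19.5
eef_pos: [0.4646, 0.13, 0.3293]
ee_rot: [[0.912, 0.41, 0.001], [0.41, -0.912, -0.0], [0.001, 0.001, -1.0]]
ft_force: [-0.9, -1.1, -1.1]
grip_width: 0.637
grasp_force: 30.0
```

Run:
```python
from fit import *
from go import inc
s=robot.get_obs();t=np.array(s['eef_pos']);print(s['clock'],t,s['ft_force'],s['grip_width'])
I={n:robot.read_camera(n) for n in('scene','side')}
# post refit with looser blue (dark side included), on fresh pictures
for n,px in(('scene',(132,220)),('side',(322,130))):
    H=hsv(I[n]); m=near(cv2.inRange(H,(105,90,5),(140,255,255)),px,26)
    print('post',n,fit(lambda m,c,n,p:hull(m,c,n,np.r_[circ(*p,.165,.02),circ(*p,.175,.02),circ(*p,.22,.006)],255),{n:m},[.577,-.216],[.005,.005]))
w=cv2.imread('pics/w2.png');H=hsv(w)
P=robot.find_in('rack_post','scene');print(P[:1])
b=t-[0,0,.044]
for n in I:
    print('filter',n,proj(n,[b+[0,0,.035]]),[(r['pixel'],r['p']) for r in robot.find_in('filter',n)[:2]])
inc([.577,-.216,t[2]])
```

```text
19.5 [0.4646 0.13   0.3293] [-0.908  -1.0884 -1.0873] 0.6371234152896107
post scene (array([ 0.5758, -0.2168]), np.float64(0.12437506322317586))
post side (array([ 0.5814, -0.2172]), np.float64(0.7634700683675171))
[{'pixel': [175.9, 243.6], 'p': 0.61}]
filter scene [[287.0053  78.7976]] [([289.5, 79.2], 0.88)]
filter side [[343.8723 189.3287]] [([339.8, 200.4], 0.79)]
pos [0.4639 0.1297 0.3277] -> inc [-0.077  0.723 -0.003] rows 6.0
```

Run:
```python
from fit import *
s=robot.get_obs();t=np.array(s['eef_pos']);K,d,o,R=cam('wrist')
c=(K,d,o+np.array([.5138,-.1702,.4182])-t,R)
import fit as F
F.cam=lambda n:c
H=hsv(cv2.imread('pics/w2.png'))
for lo in((105,120,15),(100,80,5)):
    m=near(cv2.inRange(H,lo,(140,255,255)),(326,154),22)
    print((m>0).sum(),fit(lambda m,c,n,p:hull(m,c,n,np.r_[circ(*p,.165,.02),circ(*p,.175,.02),circ(*p,.22,.006)],255),{'wrist':m},[.577,-.216],[.005,.005]))
b=cv2.inRange(H,(3,70,25),(18,255,255));b[260:]=0
print(fit(board,{'wrist':b},[.578,-.111,.173],[.01,.01,.03]))
import cv2
for n in('side',):
    F.cam=cam; H=hsv(cv2.imread('pics/side0.png'))
    m=near(cv2.inRange(H,(100,80,5),(140,255,255)),(322,130),26)
    print(n,fit(lambda m,c,n,p:hull(m,c,n,np.r_[circ(*p,.165,.02),circ(*p,.175,.02),circ(*p,.22,.006)],255),{n:m},[.577,-.216],[.005,.005]))
```

```text
588 (array([ 0.5767, -0.2152]), np.float64(0.4527995144473587))
761 (array([ 0.5774, -0.2153]), np.float64(0.12428899587859174))
(array([ 0.578 , -0.1087,  0.1816]), np.float64(0.08836706112359129))
side (array([ 0.5774, -0.2176]), np.float64(0.21911237861789384))
```

Emit:
move_arm:
  increments:
    - {"gripper": 0.4,"x": -0.01,"y": 0.08,"z": 0,"wx": 0,"wy": 0,"wz": 0}
    - {"gripper": 0.4,"x": -0.02,"y": 0.17,"z": 0,"wx": 0,"wy": 0,"wz": 0}
    - {"gripper": 0.4,"x": -0.03,"y": 0.27,"z": 0,"wx": 0,"wy": 0,"wz": 0}
    - {"gripper": 0.4,"x": -0.04,"y": 0.37,"z": 0,"wx": 0,"wy": 0,"wz": 0}
    - {"gripper": 0.4,"x": -0.05,"y": 0.47,"z": 0,"wx": 0,"wy": 0,"wz": 0}
    - {"gripper": 0.4,"x": -0.06,"y": 0.57,"z": 0,"wx": 0,"wy": 0,"wz": 0}
    - {"gripper": 0.4,"x": -0.07,"y": 0.65,"z": 0,"wx": 0,"wy": 0,"wz": 0}
    - {"gripper": 0.4,"x": -0.078,"y": 0.7,"z": 0,"wx": 0,"wy": 0,"wz": 0}
    - {"gripper": 0.4,"x": -0.078,"y": 0.724,"z": 0,"wx": 0,"wy": 0,"wz": 0}
    - {"gripper": 0.4,"x": -0.078,"y": 0.724,"z": 0,"wx": 0,"wy": 0,"wz": 0}
    - {"gripper": 0.4,"x": -0.078,"y": 0.724,"z": 0,"wx": 0,"wy": 0,"wz": 0}

```text
clock: 21.12
eef_pos: [0.5776, -0.2141, 0.3293]
ee_rot: [[0.911, 0.413, 0.0], [0.413, -0.911, 0.001], [0.0, -0.001, -1.0]]
ft_force: [0.6, 0.6, -1.1]
grip_width: 0.641
grasp_force: 30.0
```

Run:
```python
from fit import *
from go import inc
s=robot.get_obs();t=np.array(s['eef_pos']);print(s['clock'],t,s['ft_force'])
b=t-[0,0,.044]
for n in('scene','side'):
    im=robot.read_camera(n);H=hsv(im);c=proj(n,[b+[0,0,.02]])[0]
    m=near(cv2.inRange(H,(0,0,0),(180,90,100)),tuple(int(v) for v in c),28)
    print(n,c,(m>0).sum(),fit(lambda m,c,n,p:hull(m,c,n,np.r_[circ(p[0],p[1],b[2],.028),circ(p[0],p[1],b[2]+.045,.028)],255),{n:m},b[:2],[.004,.004]))
inc([.577,-.2165,.209])
```

```text
21.125 [ 0.5776 -0.2141  0.3293] [ 0.5912  0.6013 -1.1479]
scene [110.2503 170.3224] 1895 (array([ 0.5741, -0.2143]), np.float64(0.13524845668473323))
side [325.0158  91.137 ] 705 (array([ 0.5784, -0.2186]), np.float64(0.6015866536676546))
pos [ 0.5776 -0.2145  0.3295] -> inc [-0.003  0.003  0.241] rows 2.0
```

Emit:
move_arm:
  increments:
    - {"gripper": 0.4,"x": -0.002,"y": 0.003,"z": 0.03,"wx": 0,"wy": 0,"wz": 0}
    - {"gripper": 0.4,"x": -0.002,"y": 0.003,"z": 0.07,"wx": 0,"wy": 0,"wz": 0}
    - {"gripper": 0.4,"x": -0.002,"y": 0.003,"z": 0.1,"wx": 0,"wy": 0,"wz": 0}
    - {"gripper": 0.4,"x": -0.002,"y": 0.003,"z": 0.13,"wx": 0,"wy": 0,"wz": 0}
    - {"gripper": 0.4,"x": -0.002,"y": 0.003,"z": 0.155,"wx": 0,"wy": 0,"wz": 0}
    - {"gripper": 0.4,"x": -0.002,"y": 0.003,"z": 0.175,"wx": 0,"wy": 0,"wz": 0}
    - {"gripper": 0.4,"x": -0.002,"y": 0.003,"z": 0.19,"wx": 0,"wy": 0,"wz": 0}
    - {"gripper": 0.4,"x": -0.002,"y": 0.003,"z": 0.2,"wx": 0,"wy": 0,"wz": 0}
    - {"gripper": 0.4,"x": -0.002,"y": 0.003,"z": 0.2,"wx": 0,"wy": 0,"wz": 0}

```text
clock: 22.35
eef_pos: [0.5772, -0.2178, 0.229]
ee_rot: [[0.912, 0.41, -0.0], [0.41, -0.912, 0.0], [-0.0, -0.0, -1.0]]
ft_force: [0.0, -0.4, -1.3]
grip_width: 0.64
grasp_force: 30.0
```

Emit:
move_arm:
  increments:
    - {"gripper": 0.4,"x": 0,"y": 0,"z": 0.006,"wx": 0,"wy": 0,"wz": 0}
    - {"gripper": 0.4,"x": 0,"y": 0,"z": 0.012,"wx": 0,"wy": 0,"wz": 0}
    - {"gripper": 0.4,"x": 0,"y": 0,"z": 0.017,"wx": 0,"wy": 0,"wz": 0}
    - {"gripper": 0.4,"x": 0,"y": 0,"z": 0.02,"wx": 0,"wy": 0,"wz": 0}
    - {"gripper": 0.4,"x": 0,"y": 0,"z": 0.02,"wx": 0,"wy": 0,"wz": 0}

```text
clock: 22.98
eef_pos: [0.5772, -0.2178, 0.219]
ee_rot: [[0.912, 0.41, -0.0], [0.41, -0.912, 0.0], [-0.0, -0.0, -1.0]]
ft_force: [-0.1, 0.3, -1.5]
grip_width: 0.639
grasp_force: 30.0
```

Emit:
move_arm:
  increments:
    - {"gripper": 0.4,"x": 0,"y": -0.002,"z": 0.004,"wx": 0,"wy": 0,"wz": 0}
    - {"gripper": 0.4,"x": 0,"y": -0.002,"z": 0.008,"wx": 0,"wy": 0,"wz": 0}
    - {"gripper": 0.4,"x": 0,"y": -0.002,"z": 0.012,"wx": 0,"wy": 0,"wz": 0}
    - {"gripper": 0.4,"x": 0,"y": -0.002,"z": 0.016,"wx": 0,"wy": 0,"wz": 0}
    - {"gripper": 0.4,"x": 0,"y": -0.002,"z": 0.016,"wx": 0,"wy": 0,"wz": 0}

```text
clock: 23.6
eef_pos: [0.5767, -0.2169, 0.2109]
ee_rot: [[0.912, 0.41, -0.0], [0.41, -0.912, 0.0], [-0.0, -0.0, -1.0]]
ft_force: [-0.0, 0.6, -1.2]
grip_width: 0.642
grasp_force: 30.0
```

Emit:
move_arm:
  increments:
    - {"gripper": 0.4,"x": 0,"y": 0,"z": 0.002,"wx": 0,"wy": 0,"wz": 0}
    - {"gripper": 0.4,"x": 0,"y": 0,"z": 0.004,"wx": 0,"wy": 0,"wz": 0}
    - {"gripper": 0.4,"x": 0,"y": 0,"z": 0.004,"wx": 0,"wy": 0,"wz": 0}

```text
clock: 23.98
eef_pos: [0.5769, -0.217, 0.2099]
ee_rot: [[0.912, 0.41, 0.0], [0.41, -0.912, -0.0], [0.0, 0.0, -1.0]]
ft_force: [-2.2, 0.4, 5.4]
grip_width: 0.637
grasp_force: 30.0
```

Contact comes at 0.2099, so the filter's lower end is at 0.165, the board's top. Release and retreat.

Emit:
move_arm:
  increments:
    - {"gripper": 0.64,"x": 0,"y": 0,"z": -0.002,"wx": 0,"wy": 0,"wz": 0}
    - {"gripper": 0.7,"x": 0,"y": 0,"z": -0.002,"wx": 0,"wy": 0,"wz": 0}
    - {"gripper": 0.85,"x": 0,"y": 0,"z": -0.002,"wx": 0,"wy": 0,"wz": 0}
    - {"gripper": 0.9,"x": 0,"y": 0,"z": -0.002,"wx": 0,"wy": 0,"wz": 0}
    - {"gripper": 0.9,"x": 0,"y": 0,"z": -0.002,"wx": 0,"wy": 0,"wz": 0}
    - {"gripper": 0.9,"x": 0,"y": 0,"z": -0.02,"wx": 0,"wy": 0,"wz": 0}
    - {"gripper": 0.9,"x": 0,"y": 0,"z": -0.06,"wx": 0,"wy": 0,"wz": 0}
    - {"gripper": 0.9,"x": 0,"y": 0,"z": -0.12,"wx": 0,"wy": 0,"wz": 0}
    - {"gripper": 0.9,"x": 0,"y": 0,"z": -0.2,"wx": 0,"wy": 0,"wz": 0}
    - {"gripper": 0.9,"x": 0,"y": 0,"z": -0.3,"wx": 0,"wy": 0,"wz": 0}
    - {"gripper": 0.9,"x": 0,"y": 0,"z": -0.4,"wx": 0,"wy": 0,"wz": 0}
    - {"gripper": 0.9,"x": 0,"y": 0,"z": -0.4,"wx": 0,"wy": 0,"wz": 0}

```text
clock: 25.48
eef_pos: [0.5786, -0.2169, 0.4148]
ee_rot: [[0.912, 0.41, 0.009], [0.41, -0.912, -0.003], [0.007, 0.006, -1.0]]
ft_force: [-0.2, -0.2, -0.4]
grip_width: 0.9
grasp_force: 0.0
```

Run:
```python
from fit import *
s=robot.get_obs();print(s['clock'],np.array(s['eef_pos']),s['ft_force'])
for n in('scene','side'):
    im=robot.read_camera(n);H=hsv(im);P=[.577,-.2165]
    cv2.imwrite(f'pics/end_{n}.png',im);c=proj(n,[P+[.2]])[0]
    m=near(cv2.inRange(H,(0,0,0),(180,80,100)),tuple(int(v) for v in c),24)
    print('filter',n,(m>0).sum(),fit(lambda m,c,n,p:hull(m,c,n,np.r_[circ(p[0],p[1],p[2],.028),circ(p[0],p[1],p[2]+.07,.028)],255),{n:m},P+[.165],[.004,.004,.004]))
    h=proj(n,[[.6134,-.1338,.2]])[0]
    red=near(cv2.inRange(H,(0,120,30),(9,255,255))|cv2.inRange(H,(171,120,30),(180,255,255)),tuple(int(v) for v in h),19)
    print('handle',n,(red>0).sum(),fit(lambda m,c,n,p:hull(m,c,n,np.r_[circ(p[0],p[1],.165,.011),circ(p[0],p[1],.229,.011)],255),{n:red},[.6134,-.1338],[.004,.004]))
    i0=cv2.imread(f'pics/{n}0.png')
    for q in('carafe','teacup','saucer','tabbox','filter','brush'): print(q,[np.round(r['pixel'],1) for r in robot.find_in(q,n)[:1]],end=' ')
    print()
```

```text
25.475 [ 0.5786 -0.2169  0.4148] [-0.1972 -0.2099 -0.4215]
filter scene 1453 (array([ 0.5476, -0.2211,  0.1357]), np.float64(0.1079066605488492))
handle scene 394 (array([ 0.6115, -0.1316]), np.float64(0.1098662436232425))
carafe [array([345.4, 154.9])] teacup [array([385.2, 226.4])] saucer [array([371.5, 248.4])] tabbox [] filter [array([126.6, 214.6])] brush [array([191.1, 233.6])] 
filter side 893 (array([ 0.5727, -0.2137,  0.1723]), np.float64(0.3015514625314827))
handle side 202 (array([ 0.6145, -0.138 ]), np.float64(0.20027982991777418))
carafe [array([323.7, 346.2])] teacup [array([222.6, 311.5])] saucer [array([224.2, 330.8])] tabbox [array([217.8, 225.5])] filter [array([324.6, 127. ])] brush [array([301.7, 150.8])]
```

Run:
```python
from fit import *
P=[.577,-.2165];M={}
for n in('scene','side'):
    M[n]=near(cv2.inRange(hsv(cv2.imread(f'pics/end_{n}.png')),(0,0,0),(180,80,100)),tuple(int(v) for v in proj(n,[P+[.2]])[0]),24)
x,e=fit(lambda m,c,n,p:hull(m,c,n,np.r_[circ(p[0],p[1],p[2],.028),circ(p[0],p[1],p[2]+.07,.028)],255),M,P+[.17],[.004,.004,.004]);print(x,e)
if abs(x[2]-.165)<.008 and np.hypot(x[0]-P[0],x[1]-P[1])<.008: print(robot.finish_job())
```

```text
[ 0.5751 -0.2176  0.167 ] 0.4738180277237024
the job is handed in; nothing more can be done
None
```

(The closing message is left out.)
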